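# Raise the dust booth's sash to its stop and click it into the catch

## Robot

A 7-joint arm with a two-finger parallel gripper is mounted at the origin on a cart in front of the work surface, level with it; the furniture and walls round the work are solid. World frame = base frame: x ahead of the robot, y to its left, z up, the work surface at z = 0. Lengths are in mm, angles in rad, forces in N, time in s.
With the tool pointing down it reaches from about 400 to 875 mm from the base axis. Payload 19.3 kg.
Tool frame: the origin (TCP) lies at the very end of the fingers, on their centre line; the grasp point (between the pads) lies 19 mm behind it (grip_point_offset is the z of the grasp point in the tool frame, in mm); z points along the fingers, x is the direction in which the jaws open and shut, and the axes are right-handed (so a half turn about z gives the same grasp; the last joint's range is limited). The gripper opens to 85 mm and grips with 20 to 120 N. Pads are 22 mm wide; open, the fingers measure 114 mm over their backs; the gripper's body (76 mm by 85 mm) begins 54 mm behind the grasp point. The pads swing forward as they close: fully open they stand 13 mm farther back than shut.
Start: joints at [1.097, 0.521, -0.036, 1.599, 0.021, 1.021, -0.113], TCP at [245.544, -574.737, 231.291] pointing down, gripper open.
Joint ranges: [-2.91, 2.91], [-0.3, 2.13], [-1.5, 1.42], [0.17, 2.43], [-1.26, 4.41], [0.16, 1.93], [-2.52, 2.52]. Speed limits (rad/s): [1.89, 1.89, 2.39, 2.39, 3.01, 3.01, 3.01].

## Interface

Orientations are given as a 3x3 rotation matrix whose columns are the frame's x, y, z axes.
In Python, from workcell import movep, movel, goto_joints, open_gripper, clamp, wait, inverse_kinematics, read_state, camera, PlanningError, finish_job, grip_point_offset gives the robot as it stands. Calls block until the motion is done:
- movep(position, orientation): joint-space move of the TCP to a pose.
- movel(position, frame=None, max_speed=150, guard=None): straight line of the TCP; frame=None keeps the orientation; max_speed is the mean speed in mm/s. With guard (N) it stops when the force on the tool has changed by that much, and returns True; else False.
- goto_joints(angles): joint-space move.
- open_gripper() and clamp(): open the fingers fully, or close them until they stop; the grip force is fixed at half the most.
- wait(seconds).
- inverse_kinematics(position, orientation): joint angles nearest the present ones, or None.
- read_state(): the state.
- camera(name): name is "scene" or "top" or "wrist"; returns a dict with "image" (480x640x3 uint8, blue, green, red), "range_z" (480x640 float32, mm along the optical axis (not along the pixel's ray), 0 where there is no reading), "fx", "fy", "cx", "cy" (pixels), "cam_to_world" (4x4, takes a point from camera to world coordinates). Camera axes: x right, y up, looking along -z (the intrinsics and any distortion apply to the point x, -y, -z); pixel columns grow to the right and rows downward; lengths in mm; the calibration is good to about 2 mm. A picture is of the moment at which its call begins.
A pose or a line that the arm cannot do raises PlanningError and nothing moves.
- finish_job(): hands the job in, once; it reports no verdict.
The state is a dict: "time": time; "qpos": joint angles; "qvel": joint speeds; "joint_efforts": joint torques, N m; "eef_pos": TCP position; "tool_rot": TCP orientation; "ft_force": force on the tool from outside, world axes, zero at the start; "torque": the same for the moment, N m; "finger_gap": finger opening in mm.
Only numpy, scipy, OpenCV 4.12 (cv2) and the standard library are available. Lean on these libraries where they do the work, as an engineer would, in place of code of your own. Each camera call takes 0.05 s, during which the arm holds its last target. There are 200 camera calls.

## Task

Open the dust booth: with your fingertips under the yellow lift edge, push the clear sash smoothly up to the height marked by the red stop collar, through its sprung catch, and press it home against the collar with about 13 N (never more than 22 N) for half a second. Then let go; the sash must stay up, caught at the collar, and the lamp holder, cork block and wood plug in front must be left alone.

Things in the scene. Friction and masses are not known exactly. Their poses are not given: they have to be found in the camera images.
- booth: grey and plywood bench-top dust booth, fixed to the table, 360 mm wide (y), about 240 mm deep, 452 mm tall. Origin on the table under the middle of its sash; its x axis points into the booth, away from the robot, y to the left, z up. Nothing of it but the sash stands in front of x = -40 mm; a closed grey sill up to 88 mm high fills the front below the sash.
- sash (a joint): height of the clear sash above its closed rest, m; grows upward. It slides straight up, nearly counterbalanced: raising takes 1 to 3 N upward, and let go below the catch it may sink back. From about 11 mm below the stop a sprung ball catch resists with up to 13 N, fading out about 4 mm below it; it holds the sash up once within 1 mm of the rigid stop.
- lift_edge (a point): lowest point, mid-length, of the sash's yellow lift edge: a round nose 12 mm across, 220 mm long along the booth's y, fronting a 10 mm thick shelf 40 mm deep along the sash's lower border; 52 mm before the booth's origin, 96 mm above the table when closed. Free space beneath. Push means whole contact force: sloping fingers also press inward, making it up to 1.4 times the upward part.
- tab_top (a point): middle of the flat top of the yellow tab at the sash's right end (y = -180 mm in the booth), which moves with the sash and meets the stop
- stop_face (a point): middle of the underside of the red collar (44x36x30 mm) clamped on the rod at the booth's right: the height mark. The tab's top rests against this point when the sash is home. The collar does not move; its height differs from day to day, 120 to 170 mm above the closed tab.
- lampholder: white lamp holder, 48 mm across, 72 mm tall, loose, standing; origin at the centre of its underside. Leave it alone.
- cork_block: cork sanding block 58x105x36 mm, loose; origin at the centre of its underside. Leave it alone.
- wood_plug: round wooden plug 38 mm across, 22 mm tall, loose; origin at the centre of its underside. Leave it alone.

How it is judged (in metres and radians):
On the way, in this order (a step that is already met when the one before it is completed fails the run):
1. the sash is pushed up by the fingers until its tab is within 40 mm of the stop collar (z of tab_top in the frame of stop_face above -0.04 m and contact force between the fingers and sash above 0.5 N), for 0.1 s.
2. the sash is home against the stop collar (within 2 mm) and pressed there with 9 to 22 N for 0.3 s (z of tab_top in the frame of stop_face above -0.002 m and contact force between the fingers and sash between 9 and 22 N), for 0.3 s.
At the end, for the whole second after the job is handed in: the sash stands still by itself, its tab within 2 mm of the stop collar; lamp holder, cork block and wood plug are within 15 mm of where they stood and the lamp holder is upright (z of tab_top in the frame of stop_face above -0.002 m and velocity of joint sash between -0.01 and 0.01 m/s and distance of each of lampholder, cork_block, wood_plug from where it was at the start of the episode below 0.015 m and angle between lampholder's own z axis and vertical below 0.2 rad); the robot touches nothing.
It fails at once if the sash is pushed with more than 22 N (contact force between the arm and sash above 22 N).
It fails at once if the fingers push the sash with more than 22 N (contact force between the fingers and sash above 22 N).
It fails at once if lamp holder, cork block or wood plug is moved by more than 15 mm (distance of any of lampholder, cork_block, wood_plug from where it was at the start of the episode above 0.015 m).
It also fails if it takes over 70 s, if anything falls off the work surface, if the arm or the gripper's body presses on something with over 40 N, if the wrist force passes 120 N, or if a joint passes its speed limit or range.

## Working session

There is one attempt and no reset: what is moved stays moved. The work goes in short steps, each a Python script; the robot and the scene stay as the last script left them, time stands still between calls to the robot, and variables do not carry over. Pictures are saved under pics/ and viewed, on a budget of 10 in all, crops included, one or two more only if the job needs it, and the job is handed in when it is done.

```bash
mkdir -p pics; ls
python3 - <<'E'
from workcell import *
import cv2,numpy as np,pickle
d={}
for n in("scene","top"):
    c=camera(n);d[n]=c;cv2.imwrite(f"pics/{n}0.png",c["image"]);print(n,c["fx"],c["cx"],c["cy"],np.round(c["cam_to_world"],3).tolist(),c.keys())
pickle.dump(d,open("c0.pkl","wb"));print(read_state())
E
```

```text
pics
scene 461.76746335990146 319.0661110549419 238.20852050295096 [[-0.972, 0.177, -0.154, 447.834], [-0.234, -0.775, 0.588, 658.865], [-0.015, 0.607, 0.794, 981.339], [0.0, 0.0, 0.0, 1.0]] dict_keys(['image', 'range_z', 'fx', 'fy', 'cx', 'cy', 'cam_to_world'])
top 606.9524889436808 316.9379391493789 232.70563196429197 [[0.023, 0.993, -0.119, 470.723], [-1.0, 0.023, -0.003, 55.197], [-0.0, 0.119, 0.993, 1281.464], [0.0, 0.0, 0.0, 1.0]] dict_keys(['image', 'range_z', 'fx', 'fy', 'cx', 'cy', 'cam_to_world'])
{'time': 0.1, 'qpos': array([ 1.0967669 ,  0.52199094, -0.03632745,  1.59991986,  0.02120033,
        1.0211278 , -0.11283158]), 'qvel': array([-3.07259595e-04, -2.62565104e-03, -8.60483425e-05, -2.27226802e-03,
       -9.74909924e-04,  6.76755334e-04, -4.37377382e-05]), 'joint_efforts': array([ 2.41540169e-03, -9.28490710e+01,  1.98342539e+00, -3.70531869e+01,
        1.80992077e-02,  5.39542103e-03, -8.84681810e-06]), 'eef_pos': array([ 245.44014002, -574.46467368,  230.77167947]), 'tool_rot': array([[ 3.92902872e-01, -9.19579849e-01, -4.84661096e-04],
       [-9.19579368e-01, -3.92903164e-01,  9.43804623e-04],
       [-1.05832859e-03,  7.48607973e-05, -9.99999437e-01]]), 'ft_force': array([ 0.1381024 , -0.39709356,  0.0008221 ]), 'torque': array([-0.06773758,  0.00784604, -0.03078335]), 'finger_gap': 85.34978847004324}
```

View pics/scene0.png

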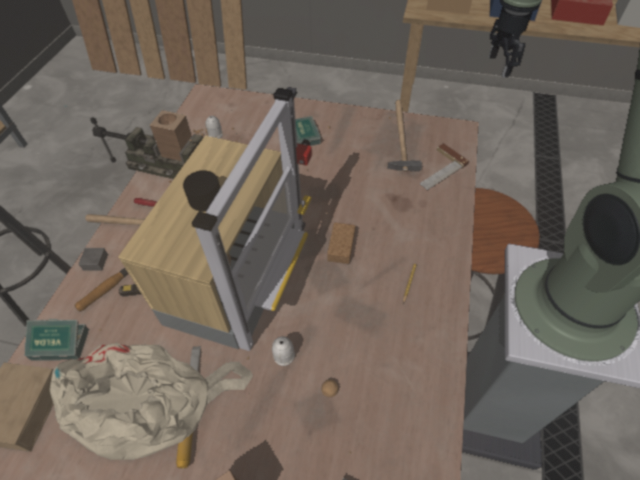

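View pics/top0.png

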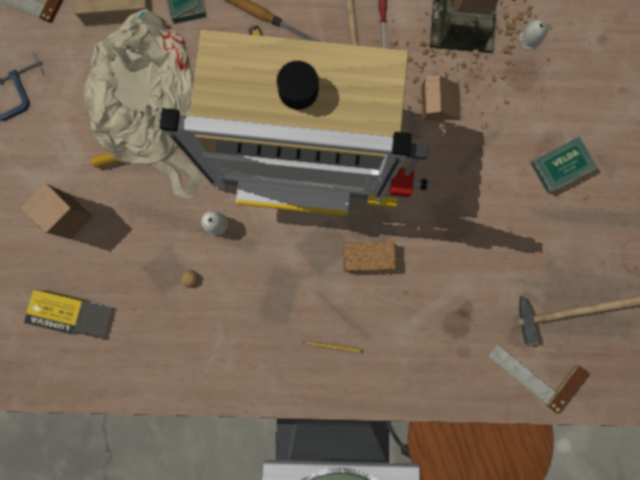

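The scene view shows the booth with the yellow lift edge (about 290,270), yellow tab (305,207) and red collar (304,153). The lamp holder is at (284,350), cork at (342,242) and plug at (330,387). The top view shows the edge along (237,204) to (348,211), tab (382,201), collar (402,182), lamp holder (213,223), cork (370,257) and plug (190,278).

```bash
cat > h.py <<'E'
import numpy as np,cv2
def cloud(c):
    v,u=np.mgrid[0:480,0:640];z=c["range_z"]
    P=np.stack([(u-c["cx"])/c["fx"]*z,-(v-c["cy"])/c["fy"]*z,-z,np.ones_like(z)],-1)
    W=(P@np.array(c["cam_to_world"]).T)[...,:3];W[z==0]=np.nan;return W
def hsv(c,lo,hi): return cv2.inRange(cv2.cvtColor(c["image"],cv2.COLOR_BGR2HSV),lo,hi)>0
E
python3 - <<'E'
from h import *;import pickle
d=pickle.load(open("c0.pkl","rb"))
box={"scene":{"edge":(225,315,265,315),"tab":(195,225,293,315),"collar":(138,168,292,318),"lamp":(335,365,270,298),"cork":(220,265,325,358),"plug":(376,398,320,341)},
"top":{"edge":(185,218,230,352),"tab":(190,212,362,400),"collar":(160,198,385,418),"lamp":(205,240,198,230),"cork":(238,276,340,400),"plug":(266,290,178,203)}}
for n in d:
  c=d[n];W=cloud(c);Y=hsv(c,(22,150,120),(34,255,255));R=hsv(c,(0,170,70),(6,255,255))|hsv(c,(174,170,70),(180,255,255))
  for k,(a,b,e,f) in box[n].items():
    m=np.zeros((480,640),bool);m[a:b,e:f]=1
    m&= Y if k in("edge","tab") else R if k=="collar" else (W[...,2]>12)
    p=W[m];p=p[np.isfinite(p[:,0])]
    print(n,k,len(p),*[np.round(np.percentile(p,q,axis=0)) for q in(2,50,98)])
    if k=="edge":
        pf=np.polyfit(p[:,1],p[:,0],1);print("  edge slope dx/dy",pf, "ends",p[p[:,1].argmin()].round(),p[p[:,1].argmax()].round())
  # booth top plane direction
  m=(W[...,2]>380)&(W[...,2]<470)&(W[...,0]>500)&(W[...,0]<1000)
  q=W[m][:,:2];r=cv2.minAreaRect(q.astype(np.float32));print(n,"top rect",r)
E
python3 - <<'E'
import cv2,pickle
d=pickle.load(open("c0.pkl","rb"))
a=cv2.resize(d["scene"]["image"][130:310,240:370],None,fx=3,fy=3,interpolation=cv2.INTER_CUBIC)
b=cv2.resize(d["top"]["image"][130:290,330:440],None,fx=3.4,fy=3.4,interpolation=cv2.INTER_CUBIC)[:540]
import numpy as np
b=cv2.copyMakeBorder(b,0,540-b.shape[0],0,0,0)
cv2.imwrite("pics/crop.png",np.hstack([a,b]))
E
```

```text
scene edge 125 [657.  90. 105.] [664. 156. 108.] [670. 216. 111.]
  edge slope dx/dy [8.00835311e-02 6.51488798e+02] ends [659.  86. 106.] [668. 219. 107.]
scene tab 11 [666. -93. 127.] [669. -81. 130.] [674. -38. 133.]Traceback (most recent call last):
  File "<stdin>", line 11, in <module>
    return _quantile_unchecked(
        a, q, axis, out, overwrite_input, method, keepdims, weights)
    return _ureduce(a,
                    func=_quantile_ureduce_func,
    ...<5 lines>...
                    overwrite_input=overwrite_input,
                    method=method)
    r = func(a, **kwargs)
    result = _quantile(arr,
                       quantiles=q,
    ...<2 lines>...
                       out=out,
                       weights=wgt)
    slices_having_nans = np.isnan(arr[-1, ...])
                                  ~~~^^^^^^^^^
IndexError: index -1 is out of bounds for axis 0 with size 0
```

View pics/crop.png

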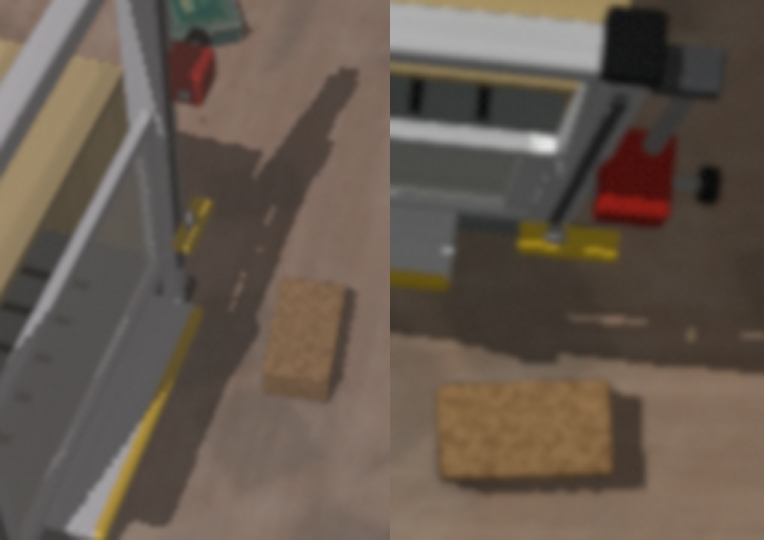

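The crop shows the collar (scene about 304,153; top about 402,182) above the yellow tab (scene about 303,206; top about 380,201). The cork block sits in front of the right end of the edge.

Run:
```python
from h import *;import pickle
d=pickle.load(open("c0.pkl","rb"))
box={"scene":{"edge":(225,315,265,315),"tab":(195,216,296,315),"collar":(138,168,292,318),"lamp":(335,365,270,298),"cork":(220,265,325,358),"plug":(376,398,320,341)},
"top":{"edge":(185,218,230,352),"tab":(190,212,362,400),"collar":(160,198,385,418),"lamp":(205,240,198,230),"cork":(238,276,340,400),"plug":(266,290,178,203)}}
for n in d:
  c=d[n];W=cloud(c);Y=hsv(c,(20,130,80),(36,255,255));R=hsv(c,(0,150,50),(8,255,255))|hsv(c,(172,150,50),(180,255,255))
  for k,(a,b,e,f) in box[n].items():
    m=np.zeros((480,640),bool);m[a:b,e:f]=1
    m&= Y if k in("edge","tab") else R if k=="collar" else ~(W[...,2]<12)
    p=W[m];t=len(p);v,u=np.nonzero(m);p=p[np.isfinite(p[:,0])]
    if len(p)==0: print(n,k,t,"no depth",u.min() if t else 0,u.max() if t else 0,v.min() if t else 0,v.max() if t else 0);continue
    print(n,k,t,len(p),*[np.round(np.percentile(p,q,axis=0)) for q in(2,50,98)])
    if k=="edge": print("  fit",np.polyfit(p[:,1],p[:,0],1))
  m=(W[...,2]>330)&(W[...,2]<400)&(W[...,0]>600)&(W[...,0]<1000)
  if m.sum()>50: r=cv2.minAreaRect(W[m][:,:2].astype(np.float32));print(n,"roof",m.sum(),r,np.nanmedian(W[m][:,2]))
```

```text
scene edge 263 262 [651.  13. 104.] [662. 129. 107.] [670. 217. 111.]
  fit [8.10451913e-02 6.51117092e+02]
scene tab 81 80 [664. -93. 126.] [671. -61. 130.] [681. -37. 133.]
scene collar 52 52 [660. -93. 280.] [664. -74. 292.] [669. -61. 294.]
scene lamp 493 487 [614. 259.  13.] [632. 284.  58.] [654. 296.  73.]
scene cork 862 861 [ 544. -100.   15.] [572. -40.  36.] [601.   2.  40.]
scene plug 193 191 [505. 310.  12.] [519. 325.  18.] [535. 338.  24.]
scene roof 1661 ((780.16259765625, 89.06853485107422), (376.8099670410156, 171.72837829589844), 85.26902770996094) 341.1362284664185
top edge 505 501 [650.   7.  -0.] [661. 109. 108.] [672. 214. 113.]
  fit [7.86566994e-02 6.51935374e+02]
top tab 254 253 [ 664. -108.    0.] [672. -69. 131.] [690. -38. 135.]
top collar 484 479 [658. -98. 272.] [673. -81. 292.] [698. -63. 296.]
top lamp 475 473 [615. 252.  15.] [633. 269.  63.] [656. 293.  74.]
top cork 1470 1460 [546. -98.  29.] [574. -49.  37.] [603.   2.  42.]
top plug 216 212 [505. 309.  13.] [521. 323.  18.] [536. 339.  25.]
top roof 1826 ((780.4530029296875, 88.69549560546875), (375.1169738769531, 171.4764862060547), 85.2512435913086) 333.6443032934297
```

```bash
cat >> h.py <<'E'
A=-0.081
bx=np.array([np.cos(A),np.sin(A),0]);by=np.array([-np.sin(A),np.cos(A),0]);bz=np.array([0,0,1.])
EDGE=np.array([661.5,118,96.])   # bottom of nose, at the y we push
def rot(th,sg):
    z=np.cos(th)*bx-np.sin(th)*bz;x=sg*by;return np.stack([x,np.cross(z,x),z],1)
def tcp(th,lift=0,back=0,s=8,off=11):
    n=np.sin(th)*bx+np.cos(th)*bz;z=np.cos(th)*bx-np.sin(th)*bz
    return EDGE+6*bz-6*n+s*z-off*n+lift*bz-back*bx
E
python3 - <<'E'
from h import *;from workcell import *
for sg in(1,-1):
  for t in range(0,61,10):
    th=np.radians(t);o=[]
    for l,b in((-15,120),(-15,0),(0,0),(70,0),(140,0),(120,150)):
        q=inverse_kinematics(tcp(th,l,b).tolist(),rot(th,sg).tolist());o.append(None if q is None else np.round(q,2).tolist())
    print(sg,t,[x is not None for x in o],o[1],o[4])
E
```

```text
1 0 [True, True, True, True, True, False] [-1.09, 1.53, 0.58, 2.22, 2.26, 1.4, -2.36] [-1.01, 1.1, 0.58, 2.37, 2.46, 1.4, -2.11]
1 10 [False, True, True, True, True, False] [-0.88, 1.27, 0.37, 2.28, 2.45, 1.42, -2.09] [0.02, 0.87, -0.72, 2.34, 2.55, 1.64, -1.09]
1 20 [False, True, True, True, True, False] [-0.5, 1.02, -0.04, 2.29, 2.55, 1.38, -1.64] [0.19, 0.81, -0.94, 2.32, 2.41, 1.42, -0.9]
1 30 [False, True, True, True, True, False] [0.02, 0.99, -0.66, 2.26, 2.49, 1.33, -1.08] [-0.11, 0.54, -0.5, 2.27, 2.27, 0.93, -1.04]
1 40 [False, True, True, True, True, False] [0.32, 1.09, -1.07, 2.2, 2.3, 1.29, -0.64] [0.03, 0.49, -0.63, 2.18, 1.99, 0.72, -0.72]
1 50 [True, True, True, True, True, True] [0.34, 0.99, -1.07, 2.12, 2.04, 1.08, -0.48] [-0.04, 0.43, -0.49, 2.07, 1.54, 0.51, -0.29]
1 60 [True, True, True, True, True, True] [-0.46, 0.67, 0.11, 2.05, 1.86, 0.17, -0.73] [0.18, 0.48, -0.74, 1.93, 1.1, 0.64, 0.2]
-1 0 [True, True, True, True, True, False] [-1.09, 1.53, 0.58, 2.22, 2.26, 1.4, 0.78] [-1.01, 1.1, 0.58, 2.37, 2.46, 1.4, 1.03]
-1 10 [False, True, True, True, True, False] [-0.88, 1.27, 0.37, 2.28, 2.45, 1.42, 1.05] [-0.52, 0.77, -0.04, 2.37, 2.51, 1.41, 1.6]
-1 20 [False, True, True, True, True, False] [-0.5, 1.02, -0.04, 2.29, 2.55, 1.38, 1.5] [0.14, 0.77, -0.87, 2.32, 2.41, 1.39, 2.18]
-1 30 [False, True, True, True, True, False] [0.02, 0.99, -0.66, 2.26, 2.49, 1.33, 2.07] [-0.15, 0.53, -0.45, 2.28, 2.28, 0.92, 2.07]
-1 40 [False, True, True, True, True, False] [0.04, 0.87, -0.66, 2.21, 2.33, 1.03, 2.18] [-0.6, 0.44, 0.17, 2.21, 2.23, 0.44, 2.02]
-1 50 [True, True, True, True, False, True] [-0.24, 0.71, -0.24, 2.15, 2.22, 0.57, 2.11] None
-1 60 [True, True, False, True, True, True] [-0.83, 0.79, 0.63, 2.07, 4.24, 0.2, -0.1] [-0.83, 0.46, 0.6, 1.98, -0.17, 0.28, -1.84]
```

```bash
cat >> h.py <<'E'
def rz(psi): c,s=np.cos(psi),np.sin(psi);return np.array([[c,-s,0],[s,c,0],[0,0,1.]])
def frame(th,psi,sg): return rz(psi)@rot(th,sg)
def pt(th,psi,lift=0,back=0,s=8,off=11):
    # contact stays on edge; tool heading turned by psi
    R=frame(th,psi,1);z=R[:,2];n=np.cross(z,R[:,0]);n=n*np.sign(n[2])
    return EDGE+6*bz-6*n+s*z-off*n+lift*bz-back*(rz(psi)@bx)
E
python3 - <<'E'
from h import *;from workcell import *
for sg in(1,-1):
  for t in (10,15,20,25):
    for ps in (-20,0,20,35):
      th=np.radians(t);p=np.radians(ps);o=[]
      for l,b in((100,50),(-15,100),(-15,70),(-15,50),(-15,0),(70,0),(140,0)):
        q=inverse_kinematics(pt(th,p,l,b).tolist(),frame(th,p,sg).tolist());o.append(None if q is None else np.round(q,2).tolist())
      print(sg,t,ps,''.join('.X'[x is not None] for x in o),o[3],o[6])
E
```

```text
1 10 -20 XXXXXXX [-0.38, 1.2, -0.54, 2.13, 2.09, 1.89, -1.43] [-0.11, 0.93, -0.81, 2.16, 2.14, 1.83, -1.07]
1 10 0 XXXXXXX [-0.98, 1.32, 0.37, 2.37, 2.37, 1.47, -2.2] [0.02, 0.87, -0.72, 2.34, 2.55, 1.64, -1.09]
1 10 20 ..XXXXX [-0.78, 1.48, 0.57, 2.42, 2.85, 1.9, -2.33] [0.68, 1.25, -1.28, 2.37, 3.03, 1.31, -0.4]
1 10 35 XXXXXXX [1.12, 1.87, -1.3, 2.27, 3.27, 0.68, 0.21] [0.88, 1.25, -1.29, 2.29, 3.24, 0.82, -0.41]
1 15 -20 XXXXXXX [-0.38, 1.14, -0.54, 2.15, 2.06, 1.78, -1.41] [-0.08, 0.89, -0.86, 2.15, 2.08, 1.74, -1.03]
1 15 0 X.XXXXX [-0.78, 1.16, 0.17, 2.38, 2.44, 1.5, -1.96] [0.09, 0.82, -0.81, 2.34, 2.49, 1.52, -1.02]
1 15 20 ...XXXX [-0.41, 1.19, 0.17, 2.43, 3.11, 1.77, -1.75] [0.67, 1.14, -1.28, 2.36, 2.89, 1.23, -0.45]
1 15 35 XXXXXXX [1.07, 1.76, -1.29, 2.29, 3.16, 0.74, 0.17] [0.87, 1.15, -1.28, 2.29, 3.11, 0.76, -0.43]
1 20 -20 XXXXXXX [-0.28, 1.12, -0.66, 2.16, 2.07, 1.75, -1.31] [-0.02, 0.86, -0.93, 2.14, 2.03, 1.66, -0.96]
1 20 0 X.XXXXX [-0.59, 1.05, -0.04, 2.39, 2.49, 1.48, -1.74] [0.19, 0.81, -0.94, 2.32, 2.41, 1.42, -0.9]
1 20 20 ...XXXX [0.8, 1.69, -1.29, 2.39, 3
[... 1562 characters left out ...]
5, -0.04, 2.39, 2.49, 1.48, 1.41] [0.14, 0.77, -0.87, 2.32, 2.41, 1.39, 2.18]
-1 20 20 ...XXXX [0.49, 1.28, -0.87, 2.4, 3.16, 1.42, 2.47] [0.55, 0.87, -1.07, 2.35, 2.84, 1.09, 2.41]
-1 20 35 XXXXXXX [-0.61, 1.4, 0.78, 2.37, 3.46, 1.92, 0.96] [0.75, 0.9, -1.07, 2.28, 3.21, 0.71, 2.37]
-1 25 -20 XXXXXXX [-0.76, 0.95, -0.04, 2.19, 1.93, 1.16, 1.58] [-0.81, 0.62, 0.17, 2.17, 1.84, 0.91, 1.92]
-1 25 0 X.XXXXX [-0.4, 0.97, -0.24, 2.39, 2.49, 1.42, 1.61] [-0.0, 0.63, -0.66, 2.3, 2.33, 1.14, 2.1]
-1 25 20 ...XXXX [0.47, 1.19, -0.87, 2.41, 3.04, 1.33, 2.43] [0.55, 0.79, -1.07, 2.32, 2.73, 0.95, 2.43]
-1 25 35 XXXXXXX [0.7, 1.17, -0.87, 2.32, 3.36, 0.87, 2.48] [0.73, 0.82, -1.07, 2.25, 3.1, 0.6, 2.38]
```

Run:
```python
from h import *;from workcell import *
clamp()
D=np.radians
t,p=D(20),D(-15)
s=read_state();print(s["finger_gap"],s["time"],s["eef_pos"].round(1))
R0=s["tool_rot"]
movep([330,-330,330],R0.tolist())
print(read_state()["qpos"].round(2),read_state()["time"])
for sg in(1,-1):
  for pos,R in(([400,120,350],frame(D(60),p,sg)),(pt(t,p,150,100),frame(t,p,sg)),(pt(t,p,-15,70),frame(t,p,sg)),(pt(t,p,130,0),frame(t,p,sg))):
    q=inverse_kinematics(np.array(pos).tolist(),R.tolist());print(sg,np.round(pos),None if q is None else np.round(q,2))
```

```text
-0.005381976790088829 0.8667 [ 245.6 -574.8  231.3]
[ 0.76  0.17 -0.11  1.86  0.02  1.12 -0.53] 1.9417
1 [400 120 350] [ 0.22 -0.13 -0.9   2.19  0.48  0.81  0.23]
1 [569. 151. 233.] [-0.26  0.72 -0.82  2.33  1.87  1.62 -1.17]
1 [597. 141.  68.] [-0.4   1.07 -0.51  2.25  2.09  1.67 -1.44]
1 [663. 117. 213.] [-0.07  0.8  -0.79  2.2   2.09  1.53 -1.03]
-1 [400 120 350] None
-1 [569. 151. 233.] [-1.33  0.71  0.58  2.39  1.91  0.83  1.57]
-1 [597. 141.  68.] [-0.79  1.02 -0.04  2.27  2.02  1.31  1.44]
-1 [663. 117. 213.] [-1.1   0.8   0.58  2.25  2.13  0.78  1.5 ]
```

Run:
```python
from h import *;from workcell import *
D=np.radians
t,p=D(20),D(-15)
movep([400,120,350],frame(D(60),p,1).tolist())
movep(pt(t,p,110,80).tolist(),frame(t,p,1).tolist())
s=read_state();print(s["qpos"].round(2),s["eef_pos"].round(1),pt(t,p,110,80).round(1),s["ft_force"].round(2),s["time"])
cv2.imwrite("pics/s1.png",camera("scene")["image"])
```

```text
[-0.25  0.82 -0.76  2.31  1.96  1.65 -1.21] [588.  143.5 193.8] [587.8 144.3 193.3] [-0.12 -0.01 -0.81] 5.025
```

View pics/s1.png

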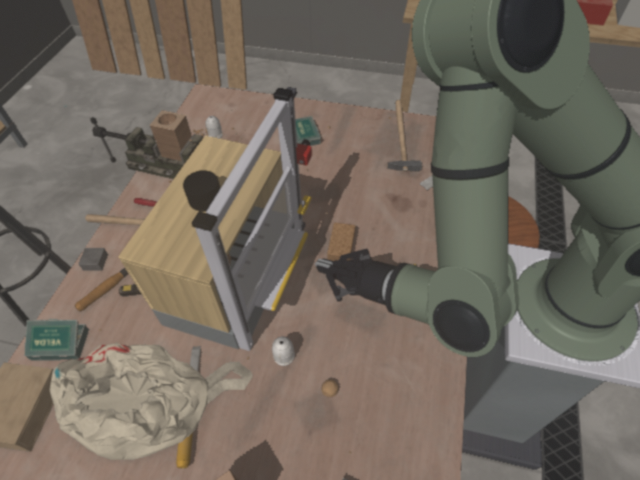

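The scene view shows the tool at (325,265), about 80 mm in front of the edge, with lamp holder, cork and plug clear of it. Next it goes down and forward under the edge, guarded.

Run:
```python
from h import *;from workcell import *
D=np.radians
t,p=D(20),D(-15)
print(movel(pt(t,p,-14,80,s=7).tolist(),guard=10))
s=read_state();print(s["eef_pos"].round(1),pt(t,p,-14,80,s=7).round(1),s["ft_force"].round(2),s["time"])
print(movel(pt(t,p,-14,0,s=7).tolist(),max_speed=40,guard=4))
s=read_state();print(s["eef_pos"].round(1),pt(t,p,-14,0,s=7).round(1),s["ft_force"].round(2),s["time"])
cs,ct=camera("scene")["image"],camera("top")["image"]
a=cv2.resize(cs[220:320,230:380],(600,400),interpolation=cv2.INTER_CUBIC)
cv2.imwrite("pics/s2.png",a)
```

```text
False
[587.1 144.7  70.5] [586.9 144.6  69.6] [-0.74  0.68  0.15] 6.05
False
[662.1 117.9  69.6] [662.2 117.7  69.6] [ 0.08  0.06 -0.31] 8.2
```

View pics/s2.png

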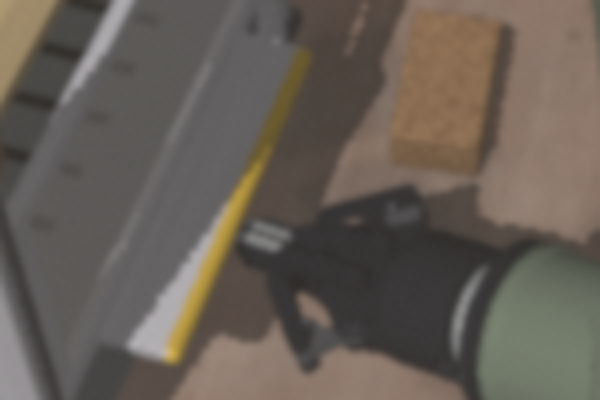

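The zoomed view shows the fingertip at (240,240), meeting and going under the yellow edge at mid-length, with the cork clear. I'll rise slowly to find contact.

Run:
```python
from h import *;from workcell import *
D=np.radians
t,p=D(20),D(-15)
f0=read_state()["ft_force"]
prev=read_state()["eef_pos"]
def step(l,v,g):
    r=movel(pt(t,p,l,0,s=7).tolist(),max_speed=v,guard=g);s=read_state()
    print(l,r,s["eef_pos"].round(1),(s["ft_force"]-f0).round(2),round(s["time"],2))
    return r
for l in(-6,-3,0,3,8,14):
    step(l,10,6)
W=cloud(camera("top"));c=camera("top");W=cloud(c);Y=hsv(c,(20,130,80),(36,255,255));m=np.zeros_like(Y);m[175:215,225:400]=1
P=W[m&Y];P=P[P[:,2]>60]
for lo,hi in((-100,-45),(10,215)):
    q=P[(P[:,1]>lo)&(P[:,1]<hi)];print(len(q),np.median(q,axis=0).round(1))
```

```text
-6 False [662.2 117.7  77.6] [ 0.21 -0.42  0.32] 9.25
-3 False [662.3 117.7  80.7] [-0.64  0.32  0.4 ] 9.7
0 False [662.2 117.7  83.7] [ 0.19 -0.37 -0.07] 10.15
3 False [662.2 117.7  86.7] [ 0.01  0.95 -0.15] 10.6
8 False [662.3 117.7  91.8] [-1.01  0.89 -0.8 ] 11.25
14 False [662.3 117.8  97.7] [-0.63  0.07  0.6 ] 12.0
203 [671.7 -72.8 144.6]
463 [660.2 112.1 121.6]
```

The sash follows: the tab and edge have both risen 13.5 mm. I'll raise it to below the catch and measure the remaining gap.

Run:
```python
from h import *;from workcell import *
D=np.radians
t,p=D(20),D(-15)
r=movel(pt(t,p,105,0,s=7).tolist(),max_speed=25,guard=9)
wait(.2);s=read_state();print(r,s["eef_pos"].round(1),s["ft_force"].round(2),round(s["time"],2),s["qpos"].round(2))
for n in("top","scene"):
    c=camera(n);W=cloud(c);Y=hsv(c,(20,130,60),(36,255,255));R=hsv(c,(0,150,50),(8,255,255))|hsv(c,(172,150,50),(180,255,255))
    for M,lo,hi,k in((Y,-110,-40,"tab"),(Y,5,220,"edge"),(R,-110,-40,"col")):
        with np.errstate(all="ignore"): q=W[M&(W[...,0]>630)&(W[...,0]<720)&(W[...,1]>lo)&(W[...,1]<hi)&(W[...,2]>150)]
        if len(q): print(n,k,len(q),np.median(q,axis=0).round(1),np.percentile(q[:,2],[5,90,97]).round(1))
    cv2.imwrite(f"pics/{n}3.png",c["image"])
F=np.array([(wait(.02),read_state()["ft_force"])[1] for _ in range(20)]);print(F.mean(0).round(2),F.std(0).round(2))
```

```text
False [662.2 117.7 188.6] [-0.46 -0.98 -2.25] 16.09 [-0.17  0.81 -0.65  2.21  2.1   1.49 -1.12]
top tab 103 [671.6 -49.9 235.1] [231.1 238.  239.5]
top edge 580 [660.  110.  212.5] [207.4 215.3 216.8]
top col 471 [673.6 -80.8 292.3] [283.7 294.6 295.6]
scene tab 69 [670.5 -60.8 235.4] [233.  237.  238.3]
scene edge 330 [661.3 120.2 212.1] [209.1 214.  214.8]
scene col 54 [663.7 -72.  291.8] [278.  293.6 294.7]
[-0.36 -0.15 -2.01] [0.5  0.55 0.56]
```

View pics/scene3.png

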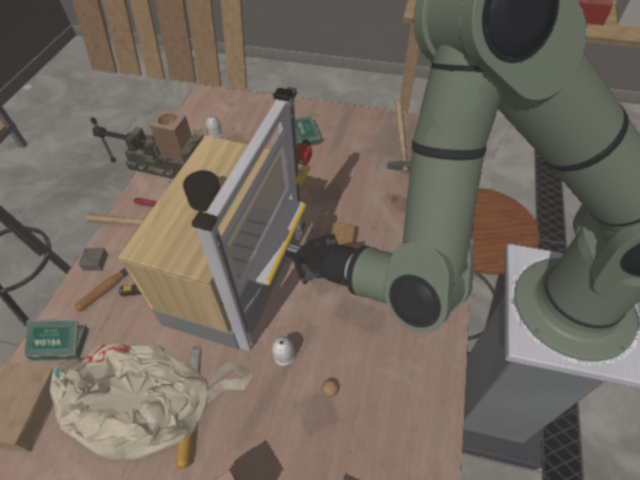

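The view shows the tab just below the collar at (303,170), with about 27 mm left and every object undisturbed. Next I'll go through the catch in small steps.

```bash
cat >> h.py <<'E'
def force(n=8):
    from workcell import wait,read_state
    F=[]
    for _ in range(n): wait(.01);F.append(read_state()["ft_force"])
    return np.mean(F,0)
E
python3 - <<'E'
from h import *;from workcell import *
D=np.radians
t,p=D(20),D(-15)
print(movel(pt(t,p,119,0,s=7).tolist(),max_speed=15,guard=6))
for l in np.arange(120,129.1,.75):
    r=movel(pt(t,p,l,0,s=7).tolist(),max_speed=6,guard=8)
    F=force();s=read_state();print(round(l,2),r,s["eef_pos"].round(2),F.round(1),round(np.linalg.norm(F),1),round(s["time"],2))
    if np.linalg.norm(F)>18.5: break
E
```

```text
False
120.0 False [662.21 117.76 203.63] [-0.7  0.2 -1.8] 2.0 17.99
120.75 False [662.22 117.72 204.43] [-0.6 -0.1 -1.6] 1.7 18.33
121.5 False [662.21 117.75 205.13] [-0.4 -0.4 -1.7] 1.8 18.68
122.25 False [662.17 117.78 205.8 ] [-0.1 -0.4 -3.4] 3.4 19.02
123.0 False [662.17 117.73 206.5 ] [ 0.5 -0.4 -5.9] 6.0 19.36
123.75 False [662.12 117.7  207.09] [ 1.1 -0.3 -9.9] 10.0 19.7
124.5 False [662.16 117.69 208.11] [  0.6  -0.5 -10.3] 10.3 20.04
125.25 False [662.27 117.77 209.25] [-1.7 -0.5 -6.7] 6.9 20.38
126.0 False [662.28 117.74 209.81] [-1.1 -0.4 -6.4] 6.5 20.73
126.75 False [662.26 117.77 210.57] [-1.4 -0.6 -6.1] 6.3 21.07
127.5 False [662.29 117.76 211.36] [-1.5 -0.2 -4.9] 5.1 21.41
128.25 False [662.29 117.76 212.09] [-1.4 -0.5 -3.9] 4.2 21.75
129.0 False [662.29 117.78 212.82] [-0.8 -0.3 -3.7] 3.8 22.09
```

Through the catch: the force peaked near 10 N and faded. That puts the stop near lift 132.5, which agrees with the vision estimate. Now I'll press home gently.

Run:
```python
from h import *;from workcell import *
D=np.radians
t,p=D(20),D(-15)
l=130.;d=.4;n=0
while l<138:
    r=movel(pt(t,p,l,0,s=7).tolist(),max_speed=4,guard=7)
    F=force(6);f=np.linalg.norm(F);s=read_state();print(round(l,2),r,s["eef_pos"].round(2),F.round(1),round(f,1),round(s["time"],2))
    if f>=12.3 : break
    d=.12 if f>7 else .25 if f>4.5 else .4
    l+=d
for _ in range(6):
    F=force(12);print(F.round(1),round(np.linalg.norm(F),1),read_state()["eef_pos"].round(2))
c=camera("top");W=cloud(c);Y=hsv(c,(20,130,60),(36,255,255))
with np.errstate(all="ignore"): q=W[Y&(W[...,0]>630)&(W[...,0]<720)&(W[...,1]>5)&(W[...,1]<220)&(W[...,2]>150)]
print("edge",np.median(q,axis=0).round(1),read_state()["time"])
```

```text
130.0 False [662.23 117.77 213.66] [-0.7 -0.4 -4.5] 4.6 22.54
130.25 False [662.23 117.75 213.93] [-0.8 -0.3 -3.8] 3.9 22.84
130.65 False [662.27 117.78 214.44] [-1.1 -0.3 -2.6] 2.8 23.14
131.05 False [662.26 117.75 214.78] [-0.9 -0.2 -3.2] 3.3 23.44
131.45 False [662.26 117.76 215.22] [-1.2 -0.2 -2. ] 2.3 23.74
131.85 False [662.23 117.77 215.52] [-0.7 -0.2 -2.2] 2.3 24.04
132.25 False [662.16 117.71 215.71] [ 0.1 -0.6 -4.5] 4.6 24.34
132.5 False [662.15 117.72 215.88] [ 1.2 -0.1 -7.6] 7.7 24.64
132.62 False [662.13 117.72 215.98] [ 1.4 -0.3 -9.9] 10.0 24.94
132.74 False [662.11 117.73 216.07] [  1.6  -0.4 -13.2] 13.3 25.24
[  2.   -0.4 -13.5] 13.6 [662.12 117.73 216.09]
[  2.1  -0.5 -14. ] 14.1 [662.13 117.72 216.13]
[  2.   -0.1 -14.9] 15.0 [662.13 117.76 216.13]
[  1.9  -0.3 -15.1] 15.2 [662.13 117.68 216.15]
[  2.1  -0.4 -15.5] 15.7 [662.11 117.69 216.11]
[  2.   -0.4 -16.1] 16.2 [662.13 117.72 216.17]
edge [659.9 112.1 239.2] 25.8917
```

The stop is confirmed: force stiffens sharply at lift 132.2, and it was held at 13 to 16 N for about 0.65 s. Now I'll let go.

Run:
```python
from h import *;from workcell import *
D=np.radians
t,p=D(20),D(-15)
movel(pt(t,p,131,0,s=7).tolist(),max_speed=8);print(force(10).round(1))
movel(pt(t,p,115,0,s=7).tolist(),max_speed=25)
movel(pt(t,p,112,70,s=7).tolist(),max_speed=60)
wait(1.0);s=read_state();print(s["eef_pos"].round(1),force(10).round(2),round(s["time"],2))
box={"lamp":(205,240,198,230),"cork":(238,276,340,400),"plug":(266,290,178,203)}
import pickle;c0=pickle.load(open("c0.pkl","rb"))
for n in("top","scene"):
    c=camera(n);W=cloud(c);Y=hsv(c,(20,130,60),(36,255,255))
    for lo,hi,k in((-110,-40,"tab"),(5,220,"edge")):
        with np.errstate(all="ignore"): q=W[Y&(W[...,0]>630)&(W[...,0]<720)&(W[...,1]>lo)&(W[...,1]<hi)&(W[...,2]>150)]
        if len(q):print(n,k,len(q),np.median(q,axis=0).round(1))
    cv2.imwrite(f"pics/{n}4.png",c["image"])
    if n=="top":
        W0=cloud(c0["top"])
        for k,(a,b,e,f) in box.items():
            o=[]
            for w in(W0,W):
                q=w[a:b,e:f].reshape(-1,3);q=q[(q[:,2]>12)&(q[:,2]<80)];o.append(np.median(q,axis=0).round(1))
            print(k,o)
```

```text
[-2.3 -0.3 -1.6]
[596.3 141.3 195.6] [ 0.2   0.07 -0.02] 29.45
top tab 102 [671.5 -48.9 262.1]
top edge 604 [660.  112.2 239.1]
lamp [array([633.3, 269.2,  62.7]), array([633.4, 269.5,  62. ])]
cork [array([574.3, -48.7,  37.1]), array([574.4, -48.6,  37. ])]
plug [array([520.7, 323.2,  18.2]), array([520.7, 323.3,  18.6])]
scene tab 35 [674.3 -48.6 262.3]
scene edge 345 [661.  124.8 238.8]
```

View pics/scene4.png

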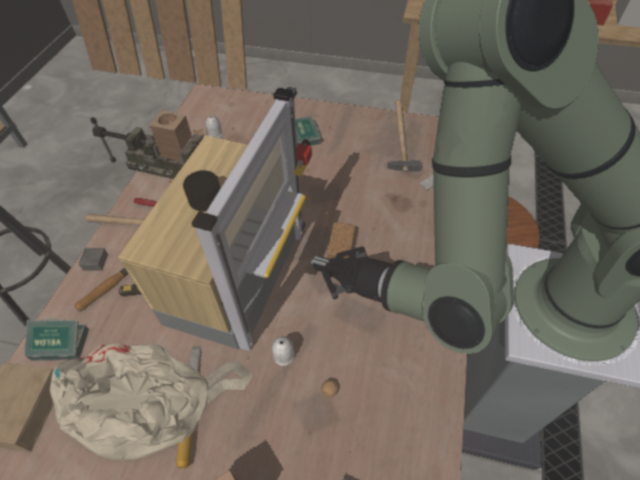

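The view shows the sash up and holding by itself, with the tab at (300,163) against the red collar. The robot is clear, and the lamp holder, cork and plug are where they started.

```bash
python3 -c "
from workcell import *
print(finish_job(),read_state()['time'])"
```

```text
the job is handed in; nothing more can be done
the job is handed in; nothing more can be done
```

The sash is up against the red collar and stays there on its own. I handed the job in at about 30 s of the 70 s allowed; the system gives no verdict.

- **Lift:** I pushed with closed fingers sloping 20° down under the yellow lift edge. The catch resisted with about 10 N at its peak.
- **Press:** I pressed the sash home for about 0.65 s. The force averaged 13.3 N at first and crept up to 16.2 N while I held it. That is above the 13 N target but under the 22 N limit.
- **After letting go:** One second later the lift edge measured 239.1 mm high, the same as the 239.2 mm measured while pressed. The tab was at 262 mm, against about 263 mm estimated for the collar's underside. That agrees within the 2 mm camera accuracy, and the sharp stiffening at 132 mm of lift also points to the stop.
- **Loose objects:** The lamp holder, cork block and wood plug all measured within 1 mm of where they started. The robot was clear of everything, with the force reading back near zero.

No check failed. These forces are averaged wrist readings, so brief peaks between samples would not show.

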